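# Snap a test capsule into the climatic-chamber carrier

### The job

The carrier's cradle is occupied by a plain dummy rod: take it out and leave it lying in the grey tray. Then take the capsule with the eye, lower it onto the cradle so that its eye pushes the snap hook's sprung gate open and passes inside, and keep hold of it until its barrel has settled level in both saddles, the nose of the hook stands up through the eye and the gate has snapped shut above the eye; then let go. Leave the bottle, weight, jar and tape where they are.

Things in the scene. Friction and masses are not known exactly. Their poses are not given: they have to be found in the camera images.
- capsule_mid (a point): centre of the loose steel capsule with the eye (about 0.2 kg); x along the barrel to the eye, z up. Round barrel 24 mm diameter, 110 mm long; round its middle a square grip collar 30 x 30 mm, 40 mm long, to be taken from above by its y faces. It starts on the table on the collar's flat underside, 15 mm below this centre. The dummy rod looks alike but has no eye
- capsule_eye (a point): middle of the eye's outermost bar, the part that must push past the gate: 88 mm ahead of the capsule's centre on its +x, on its axis; axes as the capsule. The closed eye is a flat ring of 6 mm round bar in the capsule's x-y plane (level): hole 20 mm, outside 32 mm, hole centre 75 mm ahead of the capsule's centre
- dummy_mid (a point): centre of the loose steel dummy rod (about 0.22 kg): barrel and square collar just as the capsule's, no eye; x along the barrel, z up. It starts lying level in the carrier's cradle, centre within 3 mm of cradle, parallel to it. Its collar's flat underside is 15 mm below this centre
- tray: fixed grey open tray, outer 200 (its x) x 140 (its y) x 25 mm high, walls and floor 5 mm; origin at the centre of its underside, z up. The dummy fits best with its length along the tray's x
- cradle (a point): where the capsule's centre comes to rest on the fixed aluminium carrier: on the cradle's axis, 36 mm above the table; x towards the snap hook, z up. Base plate 10 mm thick, x -68 to +122, y -40 to +40 mm. Two 90-degree vee saddles hold the barrel at x -54 to -30 and +30 to +54 mm, tops about level with the axis, 23 mm to each side; the 60 mm between them is free for collar and fingers
- nose_tip (a point): rounded tip of the snap hook's nose, an upright 8 mm bar, 77 mm along the cradle's x and 34 mm above its axis (70 mm above the table); axes as the cradle. Hook in the cradle's x-z plane; its back is an upright 8 mm bar 35 mm farther on, up to 4 mm higher; both joined below the axis. A level capsule lowered straight down over cradle takes the nose up through its eye's hole
- hook_inside (a point): place inside the snap hook where the middle of the eye's outer bar ends up: 88 mm from cradle along its x, same height; axes as the cradle. On the straight way down the bar meets the gate from above, the gate gives way (at most about 5 N) and springs back over the bar once that is some 24 mm below the gate's pivot, 6 mm above this place
- gate (a joint): gate angle, rad: 0 shut (level, reaching the nose), growing as its free end is pushed down into the hook, to 1.25. The gate is a 6 mm steel bar pivoted at the top of the hook's back, 112 mm along the cradle's x and 30 mm above its axis, reaching 30 mm towards the nose; sprung shut with 0.05 N m at 0 and 0.09 N m at 1.25; it cannot open upwards
- bottle_at (a point): bystander, leave alone: upright white plastic bottle, 40 mm diameter, 150 mm tall; this point at the centre of its underside
- weight_at (a point): bystander, leave alone: brass knob weight, 40 mm diameter, 55 mm tall; this point at the centre of its underside
- jar_at (a point): bystander, leave alone: small amber jar with black lid, 40 mm diameter, 60 mm tall; this point at the centre of its underside
- tape_at (a point): bystander, leave alone: small roll of yellow tape lying flat, 44 mm diameter, 18 mm tall; this point at the centre of its underside
There are look-alikes about, which are no part of the job. What is shaped like the part that bears capsule_mid but purple is not meant. Leave any pink look-alike of the part that bears dummy_mid alone.

How it is judged:
By the outcome, as a careful person would: the job done as asked, in the order asked, and still so for the second after the job is handed in, with the robot touching nothing.
It also fails if it takes over 64 s, if anything falls off the work surface, if the arm or the gripper's body presses on something with over 40 N, if the wrist force passes 120 N, or if a joint passes its speed limit or range.

### The arm

A 6-joint arm with a two-finger parallel gripper is mounted at the origin on the work surface. World frame = base frame: x ahead of the robot, y to its left, z up, the work surface at z = 0. Lengths are in mm, angles in rad, forces in N, time in s.
With the tool pointing down it reaches from about 300 to 775 mm from the base axis. Payload 14.6 kg.
Tool frame: the origin (TCP) lies on the centre line of the jaws, within the pads' length; the fingertips stand ahead of it and the grasp point (between the pads) is the TCP (manip.tip_reach is the z of the fingertips in the tool frame, in mm); z points along the fingers, y is the direction in which the jaws open and shut (so a half turn about z gives the same grasp; the last joint's range is limited). The gripper opens to 94 mm and grips with 3 to 60 N. Pads are 16 mm wide; open, the fingers measure 119 mm over their backs; the gripper's body (75 mm by 177 mm) begins 78 mm behind the grasp point.
Start: joints at [1.115, 0.3, 1.521, -0, 1.321, -0.067], TCP at [208.49, 508.942, 224.446] pointing down, gripper open.
Joint ranges: [-3.03, 3.03], [-0.79, 2.21], [0.23, 2.52], [-1.04, 4.18], [0, 3.07], [-2.55, 2.55]. Speed limits (rad/s): [2.22, 2.22, 2.57, 3.14, 3.14, 3.14].

### API

Orientations are given as [roll, pitch, yaw] about the fixed x, y, z axes, in that order (R = Rz(yaw) Ry(pitch) Rx(roll)).
In Python, from cell import manip, camera, search_frame, masks_of, tip_of gives the robot as it stands.
- The arm moves only by the tool send_rows, never from a script. Its argument "plan" is a list of rows, each an object with "travel": the shift along the tool's x, y, z in mm, a list of three; "delta_rot": the turn, a rotation vector about the tool's x, y, z in degrees, a list of three; "fingers": the gripper's target within -1 to 1 (shut at 1, half-way at 0, fully open at -1). In form: [{"travel": [dx, dy, dz], "delta_rot": [wx, wy, wz], "fingers": fingers}, ...]. A call has 1 to 20 rows; each row shifts and turns the commanded pose from where the row before left it, along the tool's axes as they then stand; what a row does not reach is not made up. A row lasts 1/8 s, in which the tool goes at most 62.5 mm and 10.7 degrees, less where a joint would pass 70% of its speed; a pose out of reach is approached as far as the arm can. A call is refused whole if a number of a shift passes 62.5 or a number of a turn 10.7, either way. A call with a gripper value outside its range is refused whole. The fingers move at their own pace and stop on an object; "grip_force" is the grip in N (left out, the last holds). Time passes only in rows, so rows that do not move let the fingers close. It gives the time, the measured TCP pose, the force and the opening at its end, in the units of the state.
- manip.read_state(): the state, without advancing time (a new reading comes with each control period).
- camera(name): name is "scene" or "side" or "wrist"; returns a dict with "color" (384x512x3 uint8, red, green, blue), "z_map" (384x512 float32, mm along the optical axis (not along the pixel's ray), 0 where there is no reading), "fov_y" (degrees; the focal length in pixels is half the picture's height over the tangent of half this angle, whatever the lens; pixels are square), "cx", "cy" (the principal point, pixels), "world_from_camera" (4x4, takes a point from camera to world coordinates); the wrist camera has in their place "tool_from_camera" (4x4, takes a point from camera to tool coordinates, whose origin is the TCP and whose axes are the flange's). Camera axes: x right, y up, looking along -z (the intrinsics and any distortion apply to the point x, -y, -z); pixel columns grow to the right and rows downward; lengths in mm; the calibration is good to about 2 mm. A picture is of the moment at which its call begins: read the wrist's pose just before it.
- manip.sign_off(): hands the job in, once; it reports no verdict.
Trained networks look in the newest picture that a camera, given by its name, has taken for a name from the list of things; names that differ only in an ending like _2 or _b are one class to them, and where a whole thing is asked for, a point or a joint stands for the part that bears it (a point fixed in the world has none). Each returns a list of dicts, best first, with "confidence" (0 to 1); they miss things now and then, are a little off and sometimes report something else, mostly with a low value. They report only what shows in the picture. A call takes as long as a camera call. They do not tell look-alikes from the thing itself.
- search_frame(name, camera): "at" ([x, y, z] in mm, in the coordinates of the camera as it stood for that picture, good to about 4 mm: the middle of the surface that is visible of it).
- masks_of(name, camera): "region" (384x512 bool, what is visible of it).
- tip_of(name, camera): "at" ([x, y, z] in mm, in the coordinates of the camera as it stood for that picture, good to about 4 mm: a listed point, or the origin of a listed thing).
The state is a dict: "clock": time; "joints": joint angles; "qd": joint speeds; "effort": joint torques, N m; "eef_pos": TCP position; "eef_rot": TCP orientation; "wrist_force": force on the tool from outside, world axes, zero at the start; "moment": the same for the moment, N m; "finger_gap": finger opening in mm.
Only numpy, scipy, OpenCV 4.12 (cv2) and the standard library are available. Lean on these libraries where they do the work, as an engineer would, in place of code of your own. Each camera call takes 0.05 s, during which the arm holds its last target. There are 200 camera calls.

## Working session

There is one attempt and no reset: what is moved stays moved. The work goes in short steps, Python scripts to look and compute and a tool call to move; the robot and the scene stay as the last step left them, time stands still between calls to the robot, and variables do not carry over. Pictures are saved under pics/ and viewed, about 8 in all and at most 12, crops included, and the job is handed in when it is done.

Besides the shell and the picture viewer there is one more tool, called after "Call:" as name(argument=value, ...), one argument or row to a line, values as JSON. send_rows: Moves the arm, as the interface text tells. Its arguments: {"type":"object","properties":{"plan":{"type":"array"},"grip_force":{"type":"number"}},"required":["plan"]}

```bash
mkdir -p pics; ls; cat > h.py <<'E'
import numpy as np, cv2
from cell import manip, camera, search_frame, masks_of, tip_of
from scipy.spatial.transform import Rotation as R
def T_tool(s):
    T=np.eye(4); T[:3,:3]=R.from_euler('xyz',s['eef_rot']).as_matrix(); T[:3,3]=s['eef_pos']; return T
def snap(n):
    s=manip.read_state(); c=camera(n)
    c['T']=np.array(c['world_from_camera']) if n!='wrist' else T_tool(s)@np.array(c['tool_from_camera'])
    return c
def w(c,p): return (c['T']@np.r_[p,1])[:3]
def cloud(c):
    z=c['z_map']; H,W=z.shape; f=H/2/np.tan(np.radians(c['fov_y'])/2)
    v,u=np.mgrid[:H,:W]
    P=np.stack([(u-c['cx'])*z/f,-(v-c['cy'])*z/f,-z,np.ones_like(z)],-1)
    P=P@c['T'].T; P=P[...,:3]; P[z<=0]=np.nan; return P
def save(c,name): cv2.imwrite('pics/'+name,c['color'][...,::-1])
E
cat > a.py <<'E'
from h import *
np.set_printoptions(precision=1,suppress=True)
for n in ['scene','side']:
    c=snap(n); save(c,n+'0.png'); print(n,c['fov_y'],{k:v for k,v in c.items() if k not in('color','z_map','T')}.keys(), c['T'][:3,3])
    for t in ['capsule_mid','capsule_eye','dummy_mid','tray','cradle','nose_tip','hook_inside','bottle_at','weight_at','jar_at','tape_at']:
        print(t,[(round(d['confidence'],2),w(c,d['at'])) for d in tip_of(t,n)[:3]])
a=cv2.imread('pics/scene0.png');
E
python3 a.py; python3 -c "from h import *;print(manip.read_state(), manip.tip_reach)"
```

```text
pics
scene 43.32525052488027 dict_keys(['fov_y', 'cx', 'cy', 'world_from_camera']) [ 857.3  733.8 1133.3]
capsule_mid [(0.77, array([471.7, 464.2,  13.5])), (0.66, array([566.3, 301.5,  14.7])), (0.56, array([652.2, 479.3,  17. ]))]
capsule_eye [(0.85, array([639.1, 354.3,  16.9])), (0.71, array([478.3, 375.9,  14.7])), (0.65, array([732.6, 443.8,  14.6]))]
dummy_mid [(0.81, array([311.8, 155.7,  17.8])), (0.57, array([480. ,   3. ,  32.1]))]
tray [(0.83, array([ 514.1, -302.5,    0.1]))]
cradle [(0.56, array([481.8,   3.4,  35.3])), (0.49, array([481. ,   6.8,  34. ]))]
nose_tip [(0.74, array([556.1,  30.5,  68.5]))]
hook_inside [(0.72, array([563.9,  31.4,  34.1]))]
bottle_at [(0.93, array([ 424.4, -143.2,    2.9]))]
weight_at [(0.74, array([566.8, 139.3,  -0.9]))]
jar_at [(0.79, array([435.8, 143.6,   2. ]))]
tape_at [(0.51, array([564.1,  30. ,  33.4])), (0.5, array([ 606.8, -148. ,   -4.4]))]
side 44.81759183956606 dict_keys(['fov_y', 'cx', 'cy', 'world_from_camera']) [ -67.9  937.6 1151.6]
capsule_mid [(0.86, array([473.6, 463.2,  14.8])), (0.81, array([650.4, 487.1,  13.5])), 
[... 710 characters left out ...]
4,   -3.9]))]
{'clock': 1.2, 'joints': array([ 1.11540201e+00,  2.99906896e-01,  1.52101445e+00,  1.80522593e-05,
        1.32064997e+00, -6.66126210e-02]), 'qd': array([ 1.98166480e-03,  1.37872852e-03,  9.37491759e-04,  5.83056493e-04,
        7.13951883e-05, -4.88961713e-04]), 'effort': array([-9.53075541e-04, -5.31647623e+01, -3.52920306e+01,  7.08189583e-02,
        2.11777864e-02,  1.03326320e-05]), 'eef_pos': array([208.48764369, 508.9499738 , 224.43567757]), 'eef_rot': array([ 3.14157020e+00, -1.60312433e-05,  2.75280649e+00]), 'wrist_force': array([-0.31008719, -0.31267576,  0.1998266 ]), 'moment': array([-0.04228317, -0.0018277 , -0.01177411]), 'finger_gap': 93.96873232333735} 19.0
```

View pics/scene0.png

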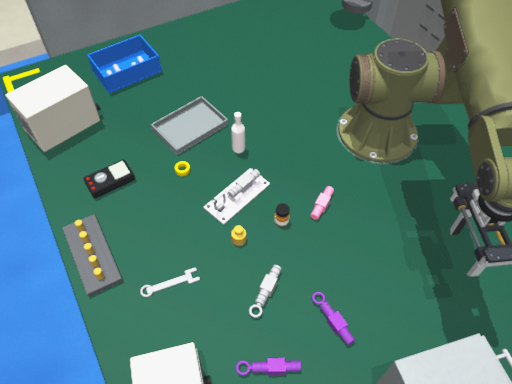

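View pics/side0.png

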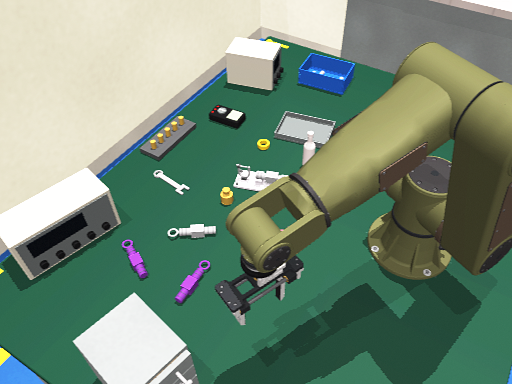

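The scene picture shows the silver eyed capsule at (266,290), the carrier with the dummy at (238,193), the tray at (190,125), the two purple look-alikes at (332,318) and (268,366), and the pink rod at (322,203). The network's points match these. Next I plan the move over the carrier.

```bash
cat >> h.py <<'E'
def rows(target,yaw,N,start=None):
    s=manip.read_state(); p0,y0=(s['eef_pos'],s['eef_rot'][2]) if start is None else start
    d=(yaw-y0+np.pi)%(2*np.pi)-np.pi
    dp=(np.array(target)-p0)/N; out=[]
    for i in range(N):
        y=y0+d*i/N
        M=R.from_euler('xyz',[np.pi,0,y]).as_matrix()
        out.append(np.round(M.T@dp,1).tolist())
    print('rotz',np.round(-np.degrees(d)/N,2)); [print(o) for o in out]
E
python3 - <<'E'
from h import *
np.set_printoptions(precision=1,suppress=True)
rows([470,0,300],0.33,14)
c=snap('scene'); P=cloud(c)
m=masks_of('tray','scene')[0]; r=m['region']; q=P[r]; q=q[np.isfinite(q).all(1)]
q=q[(q[:,2]>15)&(q[:,2]<32)]
print(m['confidence'],r.sum(),len(q),cv2.minAreaRect(q[:,:2].astype('f4')))
r=cv2.minAreaRect(np.argwhere(m['region'])[:,::-1].astype('f4')); print(r)
E
```

```text
rotz 9.92
[-31.1, -26.6, -5.4]
[-35.2, -20.8, -5.4]
[-38.2, -14.4, -5.4]
[-40.2, -7.6, -5.4]
[-40.9, -0.6, -5.4]
[-40.4, 6.4, -5.4]
[-38.7, 13.3, -5.4]
[-35.8, 19.7, -5.4]
[-31.9, 25.6, -5.4]
[-27.0, 30.7, -5.4]
[-21.3, 34.9, -5.4]
[-15.0, 38.0, -5.4]
[-8.2, 40.0, -5.4]
[-1.2, 40.9, -5.4]
0.8 2447 523 ((514.052978515625, -297.7559814453125), (202.85757446289062, 149.13980102539062), 11.942469596862793)
((190.0477294921875, 123.94608306884766), (39.49076843261719, 70.9194107055664), 59.931419372558594)
```

Call:
send_rows(
  plan=[
    {"travel": [-31, -26.5, -5.4], "delta_rot": [0, 0, 9.9], "fingers": -1},
    {"travel": [-35, -21, -5.4], "delta_rot": [0, 0, 9.9], "fingers": -1},
    {"travel": [-38, -14.5, -5.4], "delta_rot": [0, 0, 9.9], "fingers": -1},
    {"travel": [-40, -7.6, -5.4], "delta_rot": [0, 0, 9.9], "fingers": -1},
    {"travel": [-41, -0.6, -5.4], "delta_rot": [0, 0, 9.9], "fingers": -1},
    {"travel": [-40.5, 6.4, -5.4], "delta_rot": [0, 0, 9.9], "fingers": -1},
    {"travel": [-38.7, 13.3, -5.4], "delta_rot": [0, 0, 9.9], "fingers": -1},
    {"travel": [-35.8, 19.7, -5.4], "delta_rot": [0, 0, 9.9], "fingers": -1},
    {"travel": [-32, 25.6, -5.4], "delta_rot": [0, 0, 9.9], "fingers": -1},
    {"travel": [-27, 30.7, -5.4], "delta_rot": [0, 0, 9.9], "fingers": -1},
    {"travel": [-21.3, 35, -5.4], "delta_rot": [0, 0, 9.9], "fingers": -1},
    {"travel": [-15, 38, -5.4], "delta_rot": [0, 0, 9.9], "fingers": -1},
    {"travel": [-8, 40, -5.4], "delta_rot": [0, 0, 9.9], "fingers": -1},
    {"travel": [-1, 41, -5.4], "delta_rot": [0, 0, 9.9], "fingers": -1},
    {"travel": [0, 0, 0], "delta_rot": [0, 0, 0], "fingers": -1},
    {"travel": [0, 0, 0], "delta_rot": [0, 0, 0], "fingers": -1},
  ],
)

```text
clock: 3.3
eef_pos: [470.4, 0.7, 299.9]
eef_rot: [-3.141, 0.0, 0.335]
wrist_force: [-0.1, 0.6, 0.3]
finger_gap: 93.9
```

```bash
cat > b.py <<'E'
from h import *
import sys
np.set_printoptions(precision=1,suppress=True)
s=manip.read_state(); print(s['clock'],s['eef_pos'],s['eef_rot'],s['finger_gap'])
c=snap('wrist'); save(c,sys.argv[1]); P=cloud(c); np.save('P.npy',P)
print(c['T'][:3,3],c['T'][:3,:3])
for t in sys.argv[2:]:
    print(t,[(round(d['confidence'],2),w(c,d['at'])) for d in tip_of(t,'wrist')[:3]])
E
python3 b.py w1.png dummy_mid cradle nose_tip hook_inside tray bottle_at
```

```text
3.3 [470.4   0.7 299.9] [-3.1  0.   0.3] 93.88379721313905
[540.8  25.6 459.7] [[ 0.3  0.9  0.2]
 [-0.9  0.3  0.1]
 [ 0.  -0.3  1. ]]
dummy_mid [(0.82, array([477.2,  -3.9,  37.4]))]
cradle [(0.67, array([479.8,   2.6,  38.4]))]
nose_tip [(0.68, array([556.5,  22.9,  71.4]))]
hook_inside [(0.76, array([561.9,  31.5,  34.1]))]
tray [(0.79, array([ 512.4, -298.5,    3.1]))]
bottle_at [(0.55, array([ 417.3, -147.8,   -0.3]))]
```

View pics/w1.png

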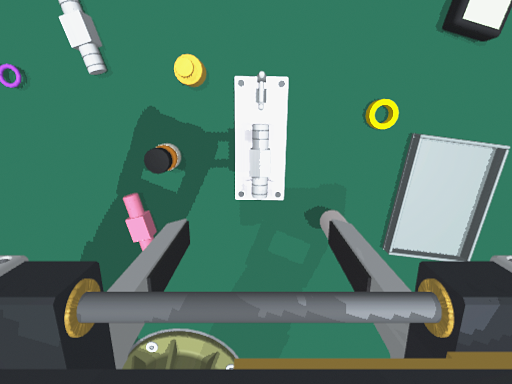

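The wrist picture shows the carrier plate at about (235–288, 76–200), with the hook at (262,88) and the dummy at (260,160). The tray is at right (445,198), and the bottle is hidden behind the right finger. Next I fit the plate and tray outlines from the depth.

```bash
cat > fit.py <<'E'
from h import *
np.set_printoptions(precision=1,suppress=True)
P=np.load('P.npy')
def sel(c,r,z0,z1):
    m=(np.hypot(P[...,0]-c[0],P[...,1]-c[1])<r)&(P[...,2]>z0)&(P[...,2]<z1); return P[m]
def rect(q):
    (c,(a,b),t)=cv2.minAreaRect(q[:,:2].astype('f4'))
    if a<b: a,b,t=b,a,t+90
    t=(t+90)%180-90; return np.array(c),a,b,t
q=sel((505,12),125,6,90); c,a,b,t=rect(q); print('plate',c,a,b,t, len(q))
u=np.array([np.cos(np.radians(t)),np.sin(np.radians(t))]); print('cradle',c-27*u)
h=sel((505,12),125,6,14); print('plate z',np.median(h[:,2]))
k=sel((505,12),125,63,85); print('hooktop',k.mean(0),k[:,2].max()); n=np.array([-u[1],u[0]]); print('in cradle frame', (k[:,:2]-(c-27*u)).mean(0)@np.c_[u,n])
d=sel(c-27*u,18,44,60); print('collar top',d.mean(0),rect(d),np.median(d[:,2]))
g=P[(np.abs(((P[...,:2]-(c-27*u))@n))<20)&(np.abs(((P[...,:2]-(c-27*u))@u))<60)&(P[...,2]>42)]; gx=(g[:,:2]-(c-27*u))@np.c_[u,n]; print('barrel top ridge',len(g),gx.min(0),gx.max(0),'line slope',np.degrees(np.polyfit(gx[:,0],gx[:,1],1)[0]),gx[:,1].mean())
tr=sel((513,-299),130,15,32); print('tray',rect(tr),len(tr),np.median(tr[:,2])); fl=sel((513,-299),60,-5,14);print('floor',np.median(fl[:,2]))
E
python3 fit.py
```

```text
plate [497.8  38. ] 190.02273559570312 135.2117919921875 18.247533798217773 6380
cradle [472.2  29.6]
plate z 9.69911679892823
hooktop [575.8  34.7  69.1] 73.84034688981097
in cradle frame [100.  -27.6]
collar top [477.   15.3  50.7] (array([477.2,  15.1]), 21.851064682006836, 2.9517204761505127, 18.642473220825195) 50.74181231801805
barrel top ridge 7739 [-55.2 -20. ] [52.8 20. ] line slope 7.540198435529384 -0.4569383688777687
tray (array([ 513.6, -300. ]), 199.90609741210938, 142.49642944335938, 11.882094383239746) 2228 23.47059828355455
floor 4.966660589114895
```

```bash
cat > fit2.py <<'E'
from fit import *
print('-----')
def run():
    t0=np.radians(18.5);u=np.array([np.cos(t0),np.sin(t0)]);n=np.array([-u[1],u[0]]);c0=np.array([480,3.])
    L=(P[...,:2]-c0)@np.c_[u,n]
    box=(np.abs(L[...,0]-27)<110)&(np.abs(L[...,1])<55)
    q=P[box&(P[...,2]>6)&(P[...,2]<14)]; c,a,b,t=rect(q); print('plate',c,a,b,t)
    t=np.radians(t);u=np.array([np.cos(t),np.sin(t)]);n=np.array([-u[1],u[0]]);c0=c-27*u; print('cradle',c0,np.degrees(t))
    L=(P[...,:2]-c0)@np.c_[u,n]
    k=box&(P[...,2]>62)&(P[...,2]<85); print('hook',L[k].min(0),L[k].max(0),L[k].mean(0),P[k][:,2].max())
    d=box&(np.abs(L[...,0])<35)&(np.abs(L[...,1])<25)&(P[...,2]>48.5)&(P[...,2]<55); print('collar',d.sum(),L[d].min(0),L[d].max(0))
    if d.sum()>5: print(L[d].mean(0),rect(P[d]),np.median(P[d][:,2]))
    e=box&(np.abs(L[...,0])>30)&(np.abs(L[...,0])<54)&(np.abs(L[...,1])<12)&(P[...,2]>44)&(P[...,2]<52); print('barrel',e.sum(),L[e].mean(0),np.polyfit(L[e][:,0],L[e][:,1],1))
if __name__=='__main__': run()
E
python3 fit2.py|sed '1,/-----/d'
```

```text
plate [506.5  11.8] 190.02273559570312 80.05970001220703 18.247533798217773
cradle [480.8   3.4] 18.247533798217773
hook [74.1 -5.2] [120.4   5.3] [100.  -0.] 73.84034688981097
collar 573 [-34.9 -15. ] [33.8 13.9]
[-0.5 -0.4] (array([480.5,   2.6]), 68.74777221679688, 28.815824508666992, 18.721851348876953) 50.72389160607753
barrel 360 [3.4 0.1] [-0.   0.1]
```

Call:
send_rows(
  plan=[
    {"travel": [5, 0.7, 40], "delta_rot": [0, 0, 0.9], "fingers": -1},
    {"travel": [5.7, 0, 50], "delta_rot": [0, 0, 0], "fingers": -1},
    {"travel": [0, 0, 50], "delta_rot": [0, 0, 0], "fingers": -1},
    {"travel": [0, 0, 50], "delta_rot": [0, 0, 0], "fingers": -1},
    {"travel": [0, 0, 35], "delta_rot": [0, 0, 0], "fingers": -1},
    {"travel": [0, 0, 20], "delta_rot": [0, 0, 0], "fingers": -1},
    {"travel": [0, 0, 13], "delta_rot": [0, 0, 0], "fingers": -1},
    {"travel": [0, 0, 0], "delta_rot": [0, 0, 0], "fingers": -1},
    {"travel": [0, 0, 0], "delta_rot": [0, 0, 0], "fingers": -0.2},
    {"travel": [0, 0, 0], "delta_rot": [0, 0, 0], "fingers": 0.2},
    {"travel": [0, 0, 0], "delta_rot": [0, 0, 0], "fingers": 1},
    {"travel": [0, 0, 0], "delta_rot": [0, 0, 0], "fingers": 1},
    {"travel": [0, 0, 0], "delta_rot": [0, 0, 0], "fingers": 1},
    {"travel": [0, 0, 0], "delta_rot": [0, 0, 0], "fingers": 1},
    {"travel": [0, 0, 0], "delta_rot": [0, 0, 0], "fingers": 1},
    {"travel": [0, 0, 0], "delta_rot": [0, 0, 0], "fingers": 1},
    {"travel": [0, 0, 0], "delta_rot": [0, 0, 0], "fingers": 1},
  ],
  grip_force=25,
)

```text
clock: 5.78
eef_pos: [481.1, 2.9, 42.1]
eef_rot: [3.141, -0.0, 0.318]
wrist_force: [0.6, -2.8, 0.2]
finger_gap: 30.0
```

```bash
python3 -c "
from h import *
rows([513.6,-300,250],0.2074,8,(np.array([481.1,2.9,250]),0.318))"
```

```text
rotz 0.79
[-8.0, 37.2, 0.0]
[-7.5, 37.3, 0.0]
[-6.9, 37.4, 0.0]
[-6.4, 37.5, 0.0]
[-5.9, 37.6, 0.0]
[-5.4, 37.7, 0.0]
[-4.9, 37.8, 0.0]
[-4.3, 37.8, 0.0]
```

Call:
send_rows(
  plan=[
    {"travel": [0, 0, -8], "delta_rot": [0, 0, 0], "fingers": 1},
    {"travel": [0, 0, -30], "delta_rot": [0, 0, 0], "fingers": 1},
    {"travel": [0, 0, -45], "delta_rot": [0, 0, 0], "fingers": 1},
    {"travel": [0, 0, -45], "delta_rot": [0, 0, 0], "fingers": 1},
    {"travel": [0, 0, -45], "delta_rot": [0, 0, 0], "fingers": 1},
    {"travel": [0, 0, -35], "delta_rot": [0, 0, 0], "fingers": 1},
    {"travel": [0, 0, 0], "delta_rot": [0, 0, 0], "fingers": 1},
  ],
)

```text
clock: 6.65
eef_pos: [481.6, 3.2, 252.4]
eef_rot: [3.14, -0.004, 0.318]
wrist_force: [0.4, 0.3, -1.6]
finger_gap: 29.4
```

Call:
send_rows(
  plan=[
    {"travel": [-8, 37.2, 0], "delta_rot": [0, 0, 0.8], "fingers": 1},
    {"travel": [-7.5, 37.3, 0], "delta_rot": [0, 0, 0.8], "fingers": 1},
    {"travel": [-6.9, 37.4, 0], "delta_rot": [0, 0, 0.8], "fingers": 1},
    {"travel": [-6.4, 37.5, 0], "delta_rot": [0, 0, 0.8], "fingers": 1},
    {"travel": [-5.9, 37.6, 0], "delta_rot": [0, 0, 0.8], "fingers": 1},
    {"travel": [-5.4, 37.7, 0], "delta_rot": [0, 0, 0.8], "fingers": 1},
    {"travel": [-4.9, 37.8, 0], "delta_rot": [0, 0, 0.8], "fingers": 1},
    {"travel": [-4.3, 37.8, 0], "delta_rot": [0, 0, 0.8], "fingers": 1},
    {"travel": [0, 0, 30], "delta_rot": [0, 0, 0], "fingers": 1},
    {"travel": [0, 0, 45], "delta_rot": [0, 0, 0], "fingers": 1},
    {"travel": [0, 0, 45], "delta_rot": [0, 0, 0], "fingers": 1},
    {"travel": [0, 0, 45], "delta_rot": [0, 0, 0], "fingers": 1},
    {"travel": [0, 0, 30], "delta_rot": [0, 0, 0], "fingers": 1},
    {"travel": [0, 0, 15], "delta_rot": [0, 0, 0], "fingers": 1},
    {"travel": [0, 0, 5], "delta_rot": [0, 0, 0], "fingers": 1},
    {"travel": [0, 0, 0], "delta_rot": [0, 0, 0], "fingers": 1},
    {"travel": [0, 0, 0], "delta_rot": [0, 0, 0], "fingers": 1},
  ],
)

```text
clock: 8.78
eef_pos: [513.8, -300.0, 36.1]
eef_rot: [3.14, -0.001, 0.206]
wrist_force: [-0.4, -0.1, -2.2]
finger_gap: 30.0
```

Call:
send_rows(
  plan=[
    {"travel": [0, 0, 4], "delta_rot": [0, 0, 0], "fingers": 1},
    {"travel": [0, 0, 3], "delta_rot": [0, 0, 0], "fingers": 1},
    {"travel": [0, 0, 1.5], "delta_rot": [0, 0, 0], "fingers": 1},
    {"travel": [0, 0, 0], "delta_rot": [0, 0, 0], "fingers": 1},
    {"travel": [0, 0, 0], "delta_rot": [0, 0, 0], "fingers": 0},
    {"travel": [0, 0, 0], "delta_rot": [0, 0, 0], "fingers": 0},
    {"travel": [0, 0, 0], "delta_rot": [0, 0, 0], "fingers": 0},
    {"travel": [0, 0, 0], "delta_rot": [0, 0, 0], "fingers": 0},
    {"travel": [0, 0, -10], "delta_rot": [0, 0, 0], "fingers": 0},
    {"travel": [0, 0, -30], "delta_rot": [0, 0, 0], "fingers": 0},
    {"travel": [0, 0, -45], "delta_rot": [0, 0, 0], "fingers": -0.5},
    {"travel": [0, 0, -45], "delta_rot": [0, 0, 0], "fingers": -1},
    {"travel": [0, 0, -45], "delta_rot": [0, 0, 0], "fingers": -1},
    {"travel": [0, 0, -45], "delta_rot": [0, 0, 0], "fingers": -1},
    {"travel": [0, 0, -20], "delta_rot": [0, 0, 0], "fingers": -1},
    {"travel": [0, 0, 0], "delta_rot": [0, 0, 0], "fingers": -1},
  ],
)

```text
clock: 10.78
eef_pos: [513.7, -299.9, 268.4]
eef_rot: [3.139, -0.002, 0.206]
wrist_force: [-0.7, -0.4, -0.0]
finger_gap: 93.7
```

```bash
python3 b.py w2.png dummy_mid tray; python3 - <<'E'
from h import *
s=manip.read_state()
rows([550,275,260],0.65,16)
E
```

```text
10.775 [ 513.7 -299.9  268.4] [ 3.1 -0.   0.2] 93.66084131257145
[ 586.2 -283.9  428.4] [[ 0.2  0.9  0.2]
 [-1.   0.2  0.1]
 [ 0.  -0.3  1. ]]
dummy_mid [(0.56, array([ 509.2, -304.8,   23.5]))]
tray [(0.57, array([ 512.8, -298.8,    3.2]))]
rotz -1.59
[9.6, -34.7, 0.3]
[10.6, -34.4, 0.3]
[11.5, -34.1, 0.3]
[12.5, -33.8, 0.3]
[13.4, -33.4, 0.3]
[14.3, -33.0, 0.3]
[15.2, -32.6, 0.3]
[16.1, -32.2, 0.3]
[17.0, -31.7, 0.3]
[17.9, -31.2, 0.3]
[18.7, -30.7, 0.3]
[19.6, -30.2, 0.3]
[20.4, -29.6, 0.3]
[21.2, -29.1, 0.3]
[22.0, -28.5, 0.3]
[22.8, -27.8, 0.3]
```

View pics/w2.png

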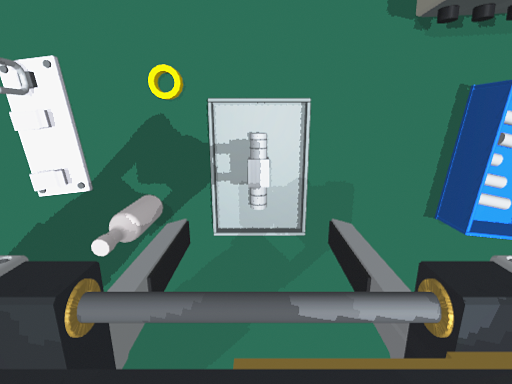

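The dummy lies centred along the tray (259,170), the bottle is still upright at left, and the cradle is empty at (40,125). Now on to the capsule.

Call:
send_rows(
  plan=[
    {"travel": [9.6, -34.7, 0.3], "delta_rot": [0, 0, -1.6], "fingers": -1},
    {"travel": [10.6, -34.4, 0.3], "delta_rot": [0, 0, -1.6], "fingers": -1},
    {"travel": [11.5, -34.1, 0.3], "delta_rot": [0, 0, -1.6], "fingers": -1},
    {"travel": [12.5, -33.8, 0.3], "delta_rot": [0, 0, -1.6], "fingers": -1},
    {"travel": [13.4, -33.4, 0.3], "delta_rot": [0, 0, -1.6], "fingers": -1},
    {"travel": [14.3, -33, 0.3], "delta_rot": [0, 0, -1.6], "fingers": -1},
    {"travel": [15.2, -32.6, 0.3], "delta_rot": [0, 0, -1.6], "fingers": -1},
    {"travel": [16.1, -32.2, 0.3], "delta_rot": [0, 0, -1.6], "fingers": -1},
    {"travel": [17, -31.7, 0.3], "delta_rot": [0, 0, -1.6], "fingers": -1},
    {"travel": [17.9, -31.2, 0.3], "delta_rot": [0, 0, -1.6], "fingers": -1},
    {"travel": [18.7, -30.7, 0.3], "delta_rot": [0, 0, -1.6], "fingers": -1},
    {"travel": [19.6, -30.2, 0.3], "delta_rot": [0, 0, -1.6], "fingers": -1},
    {"travel": [20.4, -29.6, 0.3], "delta_rot": [0, 0, -1.6], "fingers": -1},
    {"travel": [21.2, -29, 0.3], "delta_rot": [0, 0, -1.6], "fingers": -1},
    {"travel": [22, -28.5, 0.3], "delta_rot": [0, 0, -1.6], "fingers": -1},
    {"travel": [22.8, -28, 0.3], "delta_rot": [0, 0, -1.6], "fingers": -1},
    {"travel": [0, 0, 0], "delta_rot": [0, 0, 0], "fingers": -1},
    {"travel": [0, 0, 0], "delta_rot": [0, 0, 0], "fingers": -1},
  ],
)

```text
clock: 13.18
eef_pos: [549.1, 274.4, 260.9]
eef_rot: [-3.141, 0.001, 0.653]
wrist_force: [0.3, 0.4, -0.1]
finger_gap: 93.9
```

```bash
python3 b.py w3.png capsule_mid capsule_eye; cat > cap.py <<'E'
from h import *
from fit import rect
P=np.load('P.npy')
def cap(c0,zc,tag=''):
    "c0 rough (x,y) centre; zc centre height"
    m=(np.hypot(P[...,0]-c0[0],P[...,1]-c0[1])<125)&(P[...,2]>zc-11)&(P[...,2]<zc+25)
    lab=cv2.connectedComponents(m.astype('u1'))[1]
    d=np.where(m,np.hypot(P[...,0]-c0[0],P[...,1]-c0[1]),1e9); l=lab[np.unravel_index(d.argmin(),d.shape)]
    q=P[lab==l]; r=rect(q); t=np.radians(r[3]); u=np.array([np.cos(t),np.sin(t)]); n=np.array([-u[1],u[0]])
    L=(q[:,:2]-r[0])@np.c_[u,n]; print('==whole',r,len(q),'zmax',q[:,2].max())
    k=q[q[:,2]>zc+13.3]; print('collar top',rect(k),np.median(k[:,2]))
    b=q[(q[:,2]>zc+9)&(q[:,2]<zc+13)]; v=cv2.fitLine(b[:,:2].astype('f4'),cv2.DIST_HUBER,0,.01,.01).ravel(); print('barrel line',v,np.degrees(np.arctan2(v[1],v[0])))
import sys
if __name__=='__main__': cap((float(sys.argv[1]),float(sys.argv[2])),float(sys.argv[3]))
E
python3 cap.py 567 298 15 | sed '1,/floor/d'
```

```text
13.175 [549.1 274.4 260.9] [-3.1  0.   0.7] 93.86072728908927
[608.5 320.3 420.6] [[ 0.6  0.8  0.2]
 [-0.8  0.6  0.2]
 [ 0.  -0.3  1. ]]
capsule_mid [(0.73, array([475. , 462. ,  12.6])), (0.68, array([651. , 483. ,  13.4])), (0.6, array([572.3, 298.2,  11.2]))]
capsule_eye [(0.86, array([473.9, 373. ,  18.7])), (0.59, array([637. , 350. ,   9.2]))]fit.py:14: RuntimeWarning: Mean of empty slice.
  d=sel(c-27*u,18,44,60); print('collar top',d.mean(0),rect(d),np.median(d[:,2]))
  ret = um.true_divide(
  return _methods._mean(a, axis=axis, dtype=dtype,
  ret = ret.dtype.type(ret / rcount)
Traceback (most recent call last):
  File "cap.py", line 2, in <module>
    from fit import rect
  File "fit.py", line 15, in <module>
    g=P[(np.abs(((P[...,:2]-(c-27*u))@n))<20)&(np.abs(((P[...,:2]-(c-27*u))@u))<60)&(P[...,2]>42)]; gx=(g[:,:2]-(c-27*u))@np.c_[u,n]; print('barrel top ridge',len(g),gx.min(0),gx.max(0),'line slope',np.degrees(np.polyfit(gx[:,0],gx[:,1],1)[0]),gx[:,1].mean())
                                                                                                                                                                      ~~~~~~^^^
ValueError: zero-size array to reduction operation minimum which has no identity
```

View pics/w3.png

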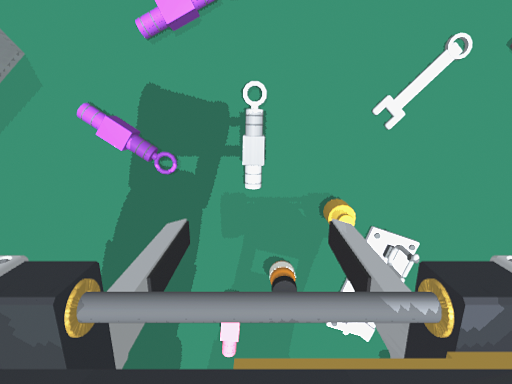

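The silver capsule lies along the image's vertical, with its eye at (255,94) and collar at (253,150). The purple look-alikes are to its left.

```bash
sed -n '/^def rect/,/^    t=/p' fit.py >> h.py; sed -i 's/^from fit import rect//' cap.py; python3 cap.py 567 298 15
```

```text
==whole (array([582.56237793, 309.4135437 ]), 146.2468719482422, 30.926532745361328, 35.89944076538086) 1802 zmax 32.012688279809936
collar top (array([571.53509521, 301.88909912]), 48.782958984375, 29.845462799072266, 36.35997772216797) 29.694265132648297
barrel line [  0.8096784   0.5868738 570.5268    301.50293  ] 35.93548
```

Call:
send_rows(
  plan=[
    {"travel": [15, -4.4, 40], "delta_rot": [0, 0, 1.5], "fingers": -1},
    {"travel": [14.7, -4.4, 50], "delta_rot": [0, 0, 0], "fingers": -1},
    {"travel": [0, 0, 50], "delta_rot": [0, 0, 0], "fingers": -1},
    {"travel": [0, 0, 45], "delta_rot": [0, 0, 0], "fingers": -1},
    {"travel": [0, 0, 30], "delta_rot": [0, 0, 0], "fingers": -1},
    {"travel": [0, 0, 15], "delta_rot": [0, 0, 0], "fingers": -1},
    {"travel": [0, 0, 8], "delta_rot": [0, 0, 0], "fingers": -1},
    {"travel": [0, 0, 0], "delta_rot": [0, 0, 0], "fingers": -1},
    {"travel": [0, 0, 0], "delta_rot": [0, 0, 0], "fingers": -0.2},
    {"travel": [0, 0, 0], "delta_rot": [0, 0, 0], "fingers": 0.2},
    {"travel": [0, 0, 0], "delta_rot": [0, 0, 0], "fingers": 1},
    {"travel": [0, 0, 0], "delta_rot": [0, 0, 0], "fingers": 1},
    {"travel": [0, 0, 0], "delta_rot": [0, 0, 0], "fingers": 1},
    {"travel": [0, 0, 0], "delta_rot": [0, 0, 0], "fingers": 1},
    {"travel": [0, 0, 0], "delta_rot": [0, 0, 0], "fingers": 1},
    {"travel": [0, 0, 0], "delta_rot": [0, 0, 0], "fingers": 1},
    {"travel": [0, 0, 0], "delta_rot": [0, 0, 0], "fingers": 1},
  ],
  grip_force=35,
)

```text
clock: 15.45
eef_pos: [567.9, 299.7, 23.7]
eef_rot: [3.142, 0.0, 0.627]
wrist_force: [1.7, -0.8, -1.1]
finger_gap: 29.4
```

```bash
python3 -c "
from h import *
rows([480.8,3.4,204],0.3185,9,(np.array([567.9,299.7,204]),0.627))"
```

```text
rotz 1.96
[-27.2, 21.0, 0.0]
[-26.4, 21.9, 0.0]
[-25.7, 22.8, 0.0]
[-24.9, 23.7, 0.0]
[-24.0, 24.5, 0.0]
[-23.2, 25.3, 0.0]
[-22.3, 26.1, 0.0]
[-21.4, 26.8, 0.0]
[-20.5, 27.6, 0.0]
```

Call:
send_rows(
  plan=[
    {"travel": [0, 0, -8], "delta_rot": [0, 0, 0], "fingers": 1},
    {"travel": [0, 0, -25], "delta_rot": [0, 0, 0], "fingers": 1},
    {"travel": [0, 0, -40], "delta_rot": [0, 0, 0], "fingers": 1},
    {"travel": [0, 0, -45], "delta_rot": [0, 0, 0], "fingers": 1},
    {"travel": [0, 0, -40], "delta_rot": [0, 0, 0], "fingers": 1},
    {"travel": [0, 0, -22], "delta_rot": [0, 0, 0], "fingers": 1},
    {"travel": [0, 0, 0], "delta_rot": [0, 0, 0], "fingers": 1},
  ],
)

```text
clock: 16.32
eef_pos: [568.2, 300.0, 205.6]
eef_rot: [3.141, -0.003, 0.627]
wrist_force: [0.3, 0.3, -1.8]
finger_gap: 29.8
```

Call:
send_rows(
  plan=[
    {"travel": [-27.2, 21, 0], "delta_rot": [0, 0, 1.96], "fingers": 1},
    {"travel": [-26.4, 21.9, 0], "delta_rot": [0, 0, 1.96], "fingers": 1},
    {"travel": [-25.7, 22.8, 0], "delta_rot": [0, 0, 1.96], "fingers": 1},
    {"travel": [-25, 23.7, 0], "delta_rot": [0, 0, 1.96], "fingers": 1},
    {"travel": [-24, 24.5, 0], "delta_rot": [0, 0, 1.96], "fingers": 1},
    {"travel": [-23.2, 25.3, 0], "delta_rot": [0, 0, 1.96], "fingers": 1},
    {"travel": [-22.3, 26.1, 0], "delta_rot": [0, 0, 1.96], "fingers": 1},
    {"travel": [-21.4, 26.8, 0], "delta_rot": [0, 0, 1.96], "fingers": 1},
    {"travel": [-20.5, 27.6, 0], "delta_rot": [0, 0, 1.96], "fingers": 1},
    {"travel": [0, 0, 0], "delta_rot": [0, 0, 0], "fingers": 1},
    {"travel": [0, 0, 0], "delta_rot": [0, 0, 0], "fingers": 1},
  ],
)

```text
clock: 17.7
eef_pos: [480.4, 3.6, 203.1]
eef_rot: [-3.141, 0.001, 0.319]
wrist_force: [0.9, 0.2, -2.2]
finger_gap: 29.6
```

```bash
python3 b.py w4.png capsule_eye capsule_mid nose_tip; python3 cap.py 481 3 196; python3 - <<'E'
from h import *
np.set_printoptions(precision=1,suppress=True)
P=np.load('P.npy')
t=0.3185;u=np.array([np.cos(t),np.sin(t)]);n=np.array([-u[1],u[0]]);c0=np.array([480.8,3.4])
L=(P[...,:2]-c0)@np.c_[u,n]
m=(np.abs(L[...,1])<20)&(L[...,0]>-60)&(L[...,0]<105)&(P[...,2]>180)&(P[...,2]<204)
q=np.c_[L[m],P[m][:,2]]
for a in range(-60,105,8):
    k=q[(q[:,0]>=a)&(q[:,0]<a+8)]
    if len(k): print(a,len(k),'ymid',(k[:,1].min()+k[:,1].max())/2,'ztop',np.percentile(k[:,2],95),'xmax',k[:,0].max())
E
```

```text
17.7 [480.4   3.6 203.1] [-3.1  0.   0.3] 29.602657903237283
[551.4  27.3 362.8] [[ 0.3  0.9  0.2]
 [-0.9  0.3  0.1]
 [-0.  -0.3  1. ]]
capsule_eye [(0.66, array([562.8,  29.3, 190.3]))]
capsule_mid []
nose_tip [(0.86, array([555.2,  25. ,  69.9]))]
==whole (array([505.48284912,   9.37858963]), 129.25146484375, 53.39621353149414, 9.06086540222168) 8935 zmax 220.99740194987663
collar top (array([480.87173462,   4.09310532]), 53.93195724487305, 39.03553771972656, -71.1369571685791) 209.8024163056627
barrel line [9.4993365e-01 3.1245163e-01 4.9553531e+02 9.3233671e+00] 18.207039
-44 9 ymid 0.7137923881460813 ztop 198.02768825570092 xmax -36.24186217801153
-36 136 ymid 0.782066029570978 ztop 203.84760449238362 xmax -28.104565694410958
-28 75 ymid 0.7093446676516244 ztop 203.8784719595108 xmax -23.15382550933139
4 134 ymid 0.0037139119985916125 ztop 203.3623824961787 xmax 9.39401070785667
12 133 ymid 0.6872110692566569 ztop 203.56649853491197 xmax 19.991304224631794
20 219 ymid 0.6274858214399686 ztop 203.7234950508262 xmax 27.989886125052973
28 229 ymid 0.7445034427776189 ztop 203.89510954768852 xmax 35.99695803799074
36 254 ymid 0.7580765687369473 ztop 203.91319365195005 xmax 43.9888087731189
44 258 ymid 0.7359044150246321 ztop 203.88176253887332 xmax 51.9994904547901
52 329 ymid 0.7102384006717539 ztop 203.5681469353522 xmax 59.987161571039486
60 457 ymid 0.7964734570148311 ztop 198.22853046915557 xmax 67.88001442306155
68 318 ymid 0.7107210946615687 ztop 197.7277950632532 xmax 75.49725523799935
76 369 ymid 0.8073700866424138 ztop 197.75348346713523 xmax 83.99718396251922
84 422 ymid 0.8386010712092409 ztop 197.68109567259646 xmax 90.5578775404063
```

View pics/w4.png

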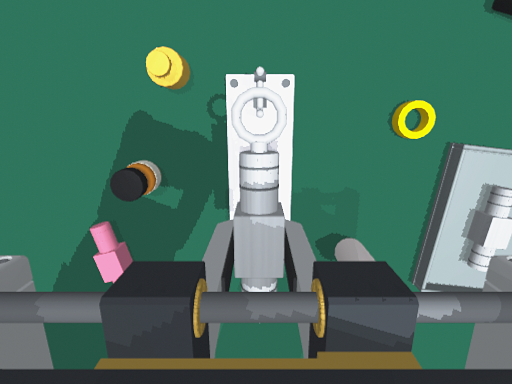

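The capsule is held level and its eye ring at (260,115) is concentric with the nose below. The remaining offset is about 0.7 mm sideways and 0.4 mm along. I lower it to just above the nose and raise the grip force so the gate can't pitch the capsule.

Call:
send_rows(
  plan=[
    {"travel": [0.4, 0.7, 20], "delta_rot": [0, 0, 0], "fingers": 1},
    {"travel": [0, 0, 35], "delta_rot": [0, 0, 0], "fingers": 1},
    {"travel": [0, 0, 30], "delta_rot": [0, 0, 0], "fingers": 1},
    {"travel": [0, 0, 20], "delta_rot": [0, 0, 0], "fingers": 1},
    {"travel": [0, 0, 8], "delta_rot": [0, 0, 0], "fingers": 1},
    {"travel": [0, 0, 0], "delta_rot": [0, 0, 0], "fingers": 1},
    {"travel": [0, 0, 0], "delta_rot": [0, 0, 0], "fingers": 1},
  ],
  grip_force=60,
)

```text
clock: 18.77
eef_pos: [481.7, 2.8, 91.6]
eef_rot: [3.141, -0.001, 0.319]
wrist_force: [-0.3, 0.5, -2.5]
finger_gap: 29.7
```

```bash
python3 b.py w5.png nose_tip capsule_eye
```

```text
18.775 [481.7   2.8  91.6] [ 3.1 -0.   0.3] 29.65675845982394
[552.2  26.6 251.5] [[ 0.3  0.9  0.2]
 [-0.9  0.3  0.1]
 [ 0.  -0.3  1. ]]
nose_tip [(0.91, array([557.3,  26.7,  71.7]))]
capsule_eye [(0.59, array([567.4,  31.2,  79. ]))]
```

View pics/w5.png

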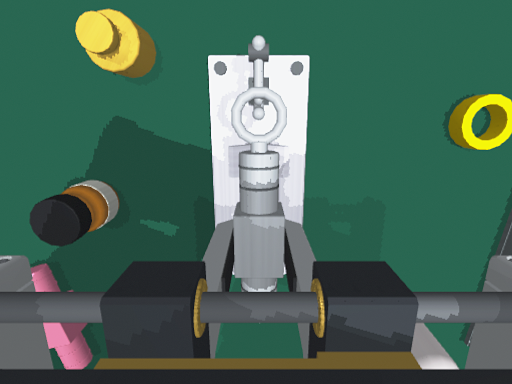

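The nose tip (258,113) stands centred in the eye's hole (259,115), so I lower on.

Call:
send_rows(
  plan=[
    {"travel": [0, 0, 4], "delta_rot": [0, 0, 0], "fingers": 1},
    {"travel": [0, 0, 4], "delta_rot": [0, 0, 0], "fingers": 1},
    {"travel": [0, 0, 4], "delta_rot": [0, 0, 0], "fingers": 1},
    {"travel": [0, 0, 4], "delta_rot": [0, 0, 0], "fingers": 1},
    {"travel": [0, 0, 4], "delta_rot": [0, 0, 0], "fingers": 1},
    {"travel": [0, 0, 4], "delta_rot": [0, 0, 0], "fingers": 1},
    {"travel": [0, 0, 0], "delta_rot": [0, 0, 0], "fingers": 1},
  ],
)

```text
clock: 19.8
eef_pos: [480.9, 2.7, 66.4]
eef_rot: [-3.141, 0.001, 0.319]
wrist_force: [-0.5, 0.5, -0.8]
finger_gap: 29.5
```

Call:
send_rows(
  plan=[
    {"travel": [0, 0, 4], "delta_rot": [0, 0, 0], "fingers": 1},
    {"travel": [0, 0, 4], "delta_rot": [0, 0, 0], "fingers": 1},
    {"travel": [0, 0, 4], "delta_rot": [0, 0, 0], "fingers": 1},
    {"travel": [0, 0, 4], "delta_rot": [0, 0, 0], "fingers": 1},
    {"travel": [0, 0, 0], "delta_rot": [0, 0, 0], "fingers": 1},
    {"travel": [0, 0, 0], "delta_rot": [0, 0, 0], "fingers": 1},
  ],
)

```text
clock: 20.55
eef_pos: [481.3, 2.7, 50.7]
eef_rot: [-3.142, -0.0, 0.319]
wrist_force: [-0.0, 0.1, -2.1]
finger_gap: 29.9
```

```bash
cat > lev.py <<'E'
from h import *
import sys
np.set_printoptions(precision=1,suppress=True)
s=manip.read_state(); print(s['clock'],s['eef_pos'],s['wrist_force'],s['moment'],s['finger_gap'])
c=snap('wrist'); save(c,sys.argv[1]); P=cloud(c)
t=0.3185;u=np.array([np.cos(t),np.sin(t)]);n=np.array([-u[1],u[0]]);c0=np.array([480.8,3.4])
L=(P[...,:2]-c0)@np.c_[u,n]
for a,b,y in [(-56,-42,4),(-15,15,4),(24,30,4),(30,42,4),(42,54,4)]:
    k=P[(L[...,0]>a)&(L[...,0]<b)&(np.abs(L[...,1])<y)][:,2]; k=k[k<90]
    if len(k): print(a,b,len(k),'z95',np.percentile(k,95))
r=np.hypot(L[...,0]-75,L[...,1]); m=(np.abs(r-13)<2)
for lo,hi in [(-60,60),(60,120),(120,180),(180,240),(240,300)]:
    th=np.degrees(np.arctan2(L[...,1],L[...,0]-75)); th=np.where(th<-60,th+360,th)
    k=P[m&(th>lo)&(th<hi)][:,2]; print('ring',lo,hi,len(k),np.percentile(k,[25,50,75,95]))
k=(np.abs(L[...,1])<6)&(L[...,0]>84)&(L[...,0]<108)&(P[...,2]>15)
for a in range(84,108,4):
    q=P[k&(L[...,0]>=a)&(L[...,0]<a+4)][:,2]
    if len(q): print('gate x',a,len(q),np.percentile(q,[50,95]))
E
python3 lev.py w6.png
```

```text
20.55 [481.3   2.7  50.7] [-0.   0.1 -2.1] [-0.   0.2  0. ] 29.927992241588445
-15 15 609 z95 57.694482746293744
24 30 127 z95 54.40503743868377
30 42 292 z95 54.36385466492661
42 54 316 z95 54.44691674041236
ring -60 60 434 [43.9 44.7 66.3 68.9]
ring 60 120 196 [43.7 44.4 44.9 45.7]
ring 120 180 186 [43.9 44.4 44.9 45.7]
ring 180 240 202 [43.9 44.4 45.  46.2]
ring 240 300 208 [43.6 44.2 44.9 45.6]
gate x 84 214 [66.6 69. ]
gate x 88 161 [67.8 69.2]
gate x 92 147 [67.9 69.3]
gate x 96 164 [67.5 69. ]
gate x 100 163 [67.7 69.2]
gate x 104 170 [67.7 69.2]
```

The gate is already shut above the eye, with its top at about 69 mm, and the capsule is level with about 6 mm left to go. I seat it now.

Call:
send_rows(
  plan=[
    {"travel": [0, 0, 3], "delta_rot": [0, 0, 0], "fingers": 1},
    {"travel": [0, 0, 2], "delta_rot": [0, 0, 0], "fingers": 1},
    {"travel": [0, 0, 1], "delta_rot": [0, 0, 0], "fingers": 1},
    {"travel": [0, 0, 0.5], "delta_rot": [0, 0, 0], "fingers": 1},
    {"travel": [0, 0, 0], "delta_rot": [0, 0, 0], "fingers": 1},
    {"travel": [0, 0, 0], "delta_rot": [0, 0, 0], "fingers": 1},
  ],
)

```text
clock: 21.35
eef_pos: [481.2, 2.8, 44.6]
eef_rot: [-3.142, 0.0, 0.319]
wrist_force: [-4.1, -0.4, 5.3]
finger_gap: 29.5
```

```bash
python3 lev.py w7.png
```

```text
21.35 [481.2   2.8  44.6] [-4.1 -0.4  5.3] [0.1 0.8 0.1] 29.506526921513753
-15 15 610 z95 51.50562959799808
24 30 131 z95 48.18811887801928
30 42 287 z95 48.38896844520296
42 54 311 z95 48.119448785727656
ring -60 60 424 [38.  38.7 67.2 68.9]
ring 60 120 195 [37.6 38.2 38.7 39.5]
ring 120 180 184 [37.8 38.4 38.9 39.7]
ring 180 240 187 [37.7 38.3 38.9 39.6]
ring 240 300 196 [37.6 38.2 38.7 39.6]
gate x 84 229 [66.6 69.4]
gate x 88 159 [67.8 69.3]
gate x 92 163 [67.9 69.2]
gate x 96 173 [67.6 69.1]
gate x 100 178 [67.6 69.3]
gate x 104 186 [67.8 69.3]
```

The capsule is seated: barrel axis about 36.2 mm, level, contact force up, gate shut. I release it and withdraw.

Call:
send_rows(
  plan=[
    {"travel": [0, 0, 0], "delta_rot": [0, 0, 0], "fingers": 1},
    {"travel": [0, 0, 0], "delta_rot": [0, 0, 0], "fingers": 0.2},
    {"travel": [0, 0, 0], "delta_rot": [0, 0, 0], "fingers": -0.2},
    {"travel": [0, 0, 0], "delta_rot": [0, 0, 0], "fingers": -0.4},
    {"travel": [0, 0, 0], "delta_rot": [0, 0, 0], "fingers": -0.4},
    {"travel": [0, 0, 0], "delta_rot": [0, 0, 0], "fingers": -0.4},
    {"travel": [0, 0, -10], "delta_rot": [0, 0, 0], "fingers": -0.4},
    {"travel": [0, 0, -30], "delta_rot": [0, 0, 0], "fingers": -0.4},
    {"travel": [0, 0, -40], "delta_rot": [0, 0, 0], "fingers": -0.4},
    {"travel": [0, 0, -40], "delta_rot": [0, 0, 0], "fingers": -1},
    {"travel": [0, 0, -40], "delta_rot": [0, 0, 0], "fingers": -1},
    {"travel": [0, 0, -30], "delta_rot": [0, 0, 0], "fingers": -1},
    {"travel": [0, 0, 0], "delta_rot": [0, 0, 0], "fingers": -1},
    {"travel": [0, 0, 0], "delta_rot": [0, 0, 0], "fingers": -1},
  ],
)

```text
clock: 23.15
eef_pos: [480.8, 2.7, 233.7]
eef_rot: [-3.141, 0.001, 0.319]
wrist_force: [-0.3, -0.7, -0.5]
finger_gap: 93.9
```

```bash
python3 lev.py w8.png; python3 b.py w9.png dummy_mid bottle_at jar_at weight_at tape_at
```

```text
23.15 [480.8   2.7 233.7] [-0.3 -0.7 -0.5] [-0.   0.2 -0.1] 93.89111217628303
-56 -42 54 z95 48.37189814200495
-15 15 144 z95 51.74173988649872
24 30 30 z95 47.88604680274225
30 42 60 z95 48.25469003937408
42 54 60 z95 48.61794947592116
ring -60 60 80 [38.1 38.8 66.8 69. ]
ring 60 120 38 [38.4 38.7 39.1 39.8]
ring 120 180 39 [37.8 38.5 39.1 40. ]
ring 180 240 40 [38.1 38.4 39.2 39.7]
ring 240 300 38 [38.  38.5 39.  39.6]
gate x 84 32 [66.9 69.5]
gate x 88 35 [67.4 69.4]
gate x 92 36 [67.3 69.2]
gate x 96 40 [67.  69.6]
gate x 100 36 [67.3 69.5]
gate x 104 34 [67.8 69. ]
23.2 [480.8   2.7 233.4] [-3.1  0.   0.3] 94.11218339925537
[551.8  26.5 393.1] [[ 0.3  0.9  0.2]
 [-0.9  0.3  0.1]
 [-0.  -0.3  1. ]]
dummy_mid [(0.88, array([308.5, 151.8,  13.8])), (0.78, array([ 510.3, -305.8,   20.7]))]
bottle_at []
jar_at [(0.77, array([433.7, 143. ,  -1.7]))]
weight_at [(0.7, array([572.3, 138.9,  -1.5]))]
tape_at [(0.87, array([ 606.9, -149.1,    1.4]))]
```

View pics/w8.png

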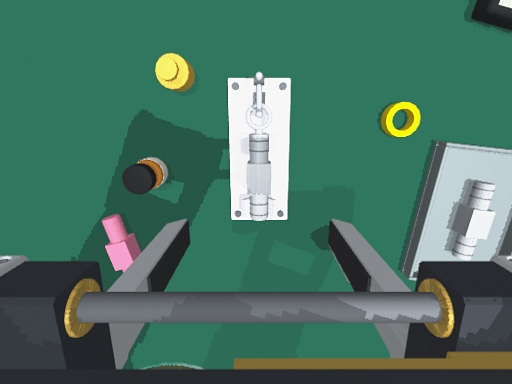

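The capsule lies level in both saddles, with the nose up through the eye (259,117) and the gate over it. The dummy is in the tray. The bottle was hidden in that view, so I check it once more from the scene camera before handing in.

```bash
python3 - <<'E'
from h import *
c=snap('scene'); d=tip_of('bottle_at','scene'); print([(x['confidence'],w(c,x['at']).round()) for x in d])
P=cloud(c); m=(np.hypot(P[...,0]-421,P[...,1]+147)<30); print(np.nanmax(P[m][:,2]))
print(manip.sign_off())
E
```

```text
[(0.82, array([ 423., -144.,    4.]))]
153.40405516957424
the job is handed in; nothing more can be done
None
```

I took the dummy rod out of the cradle and left it lying lengthwise in the grey tray. I then lowered the silver capsule onto the cradle, held it until it was seated, let go and handed the job in at about 23 s of the 64 s allowed.

- **Capsule:** the last depth check after release put the barrel's axis about 36 mm above the table in both saddles. The eye ring is level at the same height, around the nose.
- **Gate:** its top is at about 69 mm along its whole length, so it has shut above the eye.
- **Dummy:** it lies in the tray about 6–7 mm from the centre by the network's estimate, well inside the walls.
- **Bystanders:** in the last checks all four were found within about 5 mm of their first readings, which is within the network's error. The bottle was hidden from the wrist camera, so I checked it from the scene camera: still upright, top at about 153 mm.

No check failed. The highest force in the readings at the end of each move was about 7 N, when seating the capsule.

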